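# Slide the orange sole under the reader bridge

### The job

Push the tray with the orange shoe sole along its lane, under the low bridge of the sole reader, until it is fully home against the yellow stop at the lane's far end. Leave the blue and white trays where they are and do not bump the reader.

Things in the scene. Friction and masses are not known exactly. Their poses are not given: they have to be found in the camera images.
- station: Fixed sole reader. Bed 330 x 346 mm, 6 thick, on the table; origin: centre of its underside; +x = push direction, towards the yellow stop (12 mm high, near face at x 150 mm). Three lanes along x, centred at y -110, 0, 110, each 98 wide between white guides 12 wide, 10 high above the bed. Grey bridge across all lanes from x 75 to 145, underside 32, top 66 mm above the table.
- orange_tray_tab (a point): Middle of the orange push tab (8 thick, 70 wide, 34 mm high) at the robot-side end of the black tray with an orange sole. Loose in one of the lanes, 170 x 84 mm, 250 to 500 g, slides at 2 to 6 N; with sole 16 mm high. +x runs along the tray from the tab, z up. Point 17 mm above the bed; tab top 40 mm above the table. Home at the stop, it is at x -16 mm in the station frame.
- blue_tray_tab (a point): The same point of the like tray with blue tab and sole, in another lane. Leave it alone.
- white_tray_tab (a point): The same point of the like tray with white tab and sole, in another lane. Leave it alone.
Mind the look-alikes: they are no part of the job. What is meant by the part that bears orange_tray_tab is not green, and is the larger of those in its own colour.

How it is judged:
At the end, for the whole second after the job is handed in: The orange tray lies flat in its lane with its far end under the bridge and within 14 mm of the yellow stop, along the lane within 10 degrees; the blue and white trays lie where they were (within 20 mm) (x of orange_tray_tab in the frame of station above -0.03 m and z of orange_tray_tab in the frame of station below 0.033 m and angle between orange_tray_tab's own z axis and vertical below 0.12 rad and angle between the x axis of orange_tray_tab and the x axis of station, either way round below 0.18 rad); the robot touches nothing.
It fails at once if the blue tray is moved by more than 20 mm (distance of blue_tray_tab from where it was at the start of the episode above 0.02 m).
It fails at once if the white tray is moved by more than 20 mm (distance of white_tray_tab from where it was at the start of the episode above 0.02 m).
It fails at once if the robot bumps the reader with more than 20 N (contact force between any of the fingers, the arm and station above 20 N).
It also fails if it takes over 32 s, if anything falls off the work surface, if the arm or the gripper's body presses on something with over 40 N, if the wrist force passes 120 N, or if a joint passes its speed limit or range.

### The arm

A 7-joint arm with a two-finger parallel gripper is mounted at the origin on the work surface. World frame = base frame: x ahead of the robot, y to its left, z up, the work surface at z = 0. Lengths are in m, angles in rad, forces in N, time in s.
With the tool pointing down it reaches from about 0.425 to 0.975 m from the base axis. Payload 16.7 kg.
Tool frame: the origin (TCP) lies on the centre line of the jaws, within the pads' length; the fingertips stand 22 mm ahead of it and the grasp point (between the pads) lies 3 mm ahead of it; z points along the fingers, y is the line along which they close (so a half turn about z gives the same grasp; the last joint's range is limited). The gripper opens to 85 mm and grips with 20 to 120 N. Pads are 22 mm wide; open, the fingers measure 114 mm over their backs; the gripper's body (76 mm by 85 mm) begins 54 mm behind the grasp point. The pads swing forward as they close: fully open they stand 13 mm farther back than shut.
Start: joints at [-1.325, 0.426, 0.074, 1.606, -0.034, 1.111, -0.067], TCP at [0.26, 0.623, 0.253] pointing down, gripper open.
Joint ranges: [-2.85, 2.85], [-0.5, 2.14], [-1.23, 1.37], [0.21, 2.46], [-1.02, 4.16], [0.16, 2.05], [-2.73, 2.73]. Speed limits (rad/s): [1.89, 1.89, 2.39, 2.39, 3.01, 3.01, 3.01].

### API

Orientations are given as a unit quaternion [x, y, z, w].
In Python, from bench import r gives the robot as it stands. The module is installed in compiled form; this text tells all that it offers. Calls block until the motion is done:
- r.move_to(position, orientation): joint-space move of the TCP to a pose.
- r.line_to(position, vel=0.15, frame=None): straight line of the TCP; frame=None keeps the orientation; vel is the mean speed in m/s.
- r.move_joints(angles): joint-space move.
- r.gripper_open() and r.close(grasp_force=None): open the fingers fully, or close them until they stop; grasp_force is the grip in N (None keeps the last).
- r.hold(seconds).
- r.inverse_kinematics(position, orientation): joint angles nearest the present ones, or None.
- r.observe(): the state.
- r.grab_frame(name): name is "scene" or "top" or "wrist"; returns a dict with "color" (400x640x3 uint8, red, green, blue), "fx", "fy", "cx", "cy" (pixels), "camera_from_world" (4x4, takes a point from world to camera coordinates); the wrist camera has in their place "tool_from_camera" (4x4, takes a point from camera to tool coordinates, whose origin is the TCP and whose axes are the flange's). Camera axes: x right, y up, looking along -z (the intrinsics and any distortion apply to the point x, -y, -z); pixel columns grow to the right and rows downward; lengths in m; the calibration is good to about 2 mm. A picture is of the moment at which its call begins: read the wrist's pose just before it. There is no depth.
A pose or a line that the arm cannot do raises r.MotionError and nothing moves.
- r.close_job(): hands the job in; it is judged then, once.
The state is a dict: "time": time; "joint_pos": joint angles; "joint_velocities": joint speeds; "tau": joint torques, N m; "ee_pos": TCP position; "ee_rot": TCP orientation; "wrist_force": force on the tool from outside, world axes, zero at the start; "moment": the same for the moment, N m; "gripper_width": opening from 0.0 (shut) to 1.0 (fully open); "gripper_force": force on a finger pad.
Only numpy, scipy, OpenCV 4.12 (cv2) and the standard library are available. Lean on these libraries where they do the work, as an engineer would, in place of code of your own. Each camera call takes 0.05 s, during which the arm holds its last target. There are 200 camera calls.

## Working session

There is one attempt and no reset: what is moved stays moved. The work goes in short steps, each a Python script; the robot and the scene stay as the last script left them, time stands still between calls to the robot, and variables do not carry over. Pictures are saved under pics/ and viewed, at most 10 in all, crops included, and the job is handed in when it is done.

```bash
mkdir -p pics; python3 - <<'E'
from bench import r
import cv2,pickle
d={}
for n in("top","scene"):
    f=r.grab_frame(n);d[n]=f;cv2.imwrite(f"pics/{n}0.png",f["color"][:,:,::-1])
    print(n,{k:v for k,v in f.items() if k!="color"})
pickle.dump(d,open("f0.pkl","wb"))
o=r.observe();print(o["time"],o["ee_pos"],o["ee_rot"],o["gripper_width"])
E
```

```text
top {'fx': 483.15253545355966, 'fy': 483.15253545355966, 'cx': 319.5773330098281, 'cy': 195.88047327865934, 'camera_from_world': array([[-0.01478176, -0.999853  ,  0.00868751, -0.11694638],
       [ 0.98116559, -0.01283079,  0.19274193, -0.51866144],
       [-0.19260213,  0.01137295,  0.98121103, -1.14084826],
       [ 0.        ,  0.        ,  0.        ,  1.        ]])}
scene {'fx': 362.53018535357, 'fy': 362.53018535357, 'cx': 322.1083921716885, 'cy': 197.4426854682397, 'camera_from_world': array([[ 0.52846363,  0.84877911,  0.01732656, -0.18657205],
       [-0.66620224,  0.40196514,  0.62817085,  0.38409263],
       [ 0.52621362, -0.34350844,  0.7778825 , -1.41747799],
       [ 0.        ,  0.        ,  0.        ,  1.        ]])}
0.1 [0.25951325 0.62273234 0.25267612] [ 1.96155857e-01  9.80572550e-01 -5.89497274e-04 -8.53614193e-05] 1.0026557512633465
```

View pics/top0.png

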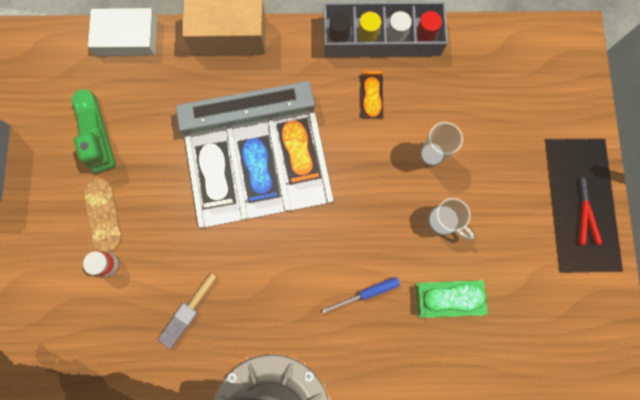

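View pics/scene0.png

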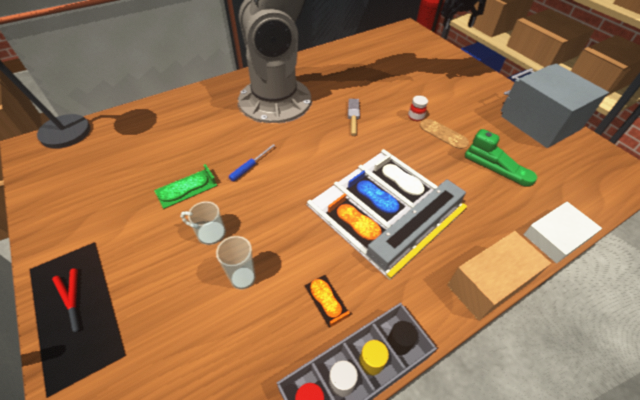

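Both views show the station at top px (255,155). There are three candidates for the orange tray:
- Tray in the right lane, top (300,150), scene (358,222).
- Small orange tray loose on the table, top (372,95), scene (326,298).
- Green tray, top (452,298), scene (187,187).

I choose the lane tray, which is not green and is the larger of the orange ones. Next I check it in a close crop and measure it.

```bash
cat > h.py <<'E'
import numpy as np,cv2,pickle
def cast(f,uv,z):
    T=f["camera_from_world"];R,t=T[:3,:3],T[:3,3]
    d=R.T@np.array([(uv[0]-f["cx"])/f["fx"],-(uv[1]-f["cy"])/f["fy"],-1]);c=-R.T@t
    return c+d*(z-c[2])/d[2]
def proj(f,p):
    q=f["camera_from_world"]@np.r_[p,1]
    return np.array([f["cx"]+f["fx"]*q[0]/-q[2],f["cy"]+f["fy"]*q[1]/q[2]])
E
python3 - <<'E'
from h import *
d=pickle.load(open("f0.pkl","rb"))
for n,(x,y,w,h) in dict(top=(165,70,180,165),scene=(295,140,180,140)).items():
    im=d[n]["color"];c=im[y:y+h,x:x+w,::-1]
    cv2.imwrite(f"pics/{n}c.png",cv2.resize(c,None,fx=4.4 if n=="scene" else 3.6,fy=4.4 if n=="scene" else 3.6,interpolation=cv2.INTER_CUBIC))
E
```

```text
(no output)
```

View pics/topc.png

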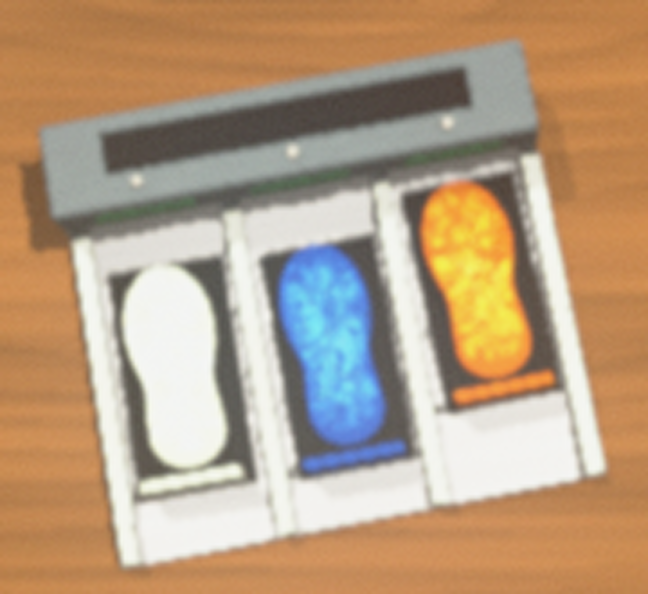

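View pics/scenec.png

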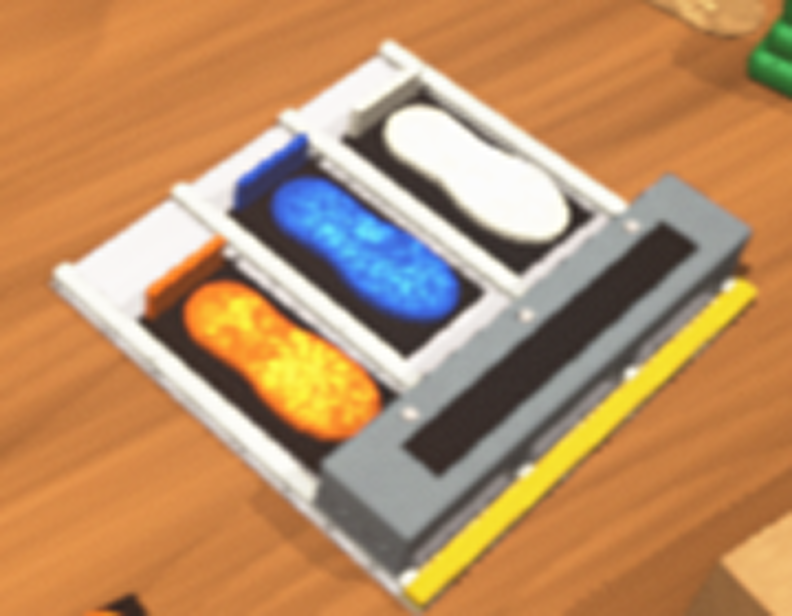

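```bash
python3 - <<'E'
from h import *
d=pickle.load(open("f0.pkl","rb"));T,S=d["top"],d["scene"]
t=lambda u,v:(165+(u+.5)/3.6-.5,70+(v+.5)/3.6-.5); s=lambda u,v:(295+(u+.5)/4.4-.5,140+(v+.5)/4.4-.5)
P={"topL":cast(T,t(122,564),.012),"topR":cast(T,t(606,472),.012),
"bridgeFL":cast(T,t(42,128),.066),"bridgeFR":cast(T,t(520,42),.066),
"scR":cast(S,s(57,272),.014),"scL":cast(S,s(388,44),.014),"stopR":cast(S,s(415,603),.006),"stopL":cast(S,s(757,291),.01)}
for k,v in P.items(): print(k,v.round(4))
L,R=P["topL"],P["topR"];print("width",np.linalg.norm(L-R), np.linalg.norm(P["bridgeFL"]-P["bridgeFR"]),np.linalg.norm(P["scL"]-P["scR"]))
for a,b in(("topL","topR"),("bridgeFL","bridgeFR"),("scL","scR"),("stopL","stopR")):
    y=P[a]-P[b]; print(a,"yaw",np.degrees(np.arctan2(-y[0],y[1])))
# orange tab by colour: top view (tab hue redder than the sole)
for n,f in d.items():
    h=cv2.cvtColor(f["color"],cv2.COLOR_RGB2HSV)
    m=((h[...,0]<11)&(h[...,1]>205)&(h[...,2]>120)).astype(np.uint8)
    box=(255,140,345,190) if n=="top" else (320,185,350,215)
    q=np.zeros_like(m);q[box[1]:box[3],box[0]:box[2]]=m[box[1]:box[3],box[0]:box[2]]
    k,l,st,c=cv2.connectedComponentsWithStats(q);i=1+np.argmax(st[1:,4])
    rc=cv2.minAreaRect(np.argwhere(l==i)[:,::-1].astype(np.float32))
    print(n,st[i],c[i],rc,"z.04",cast(f,c[i],.04).round(4),"z.023",cast(f,c[i],.023).round(4))
E
```

```text
topL [0.4507 0.1806 0.012 ]
topR [ 0.5116 -0.1585  0.012 ]
bridgeFL [0.7518 0.2338 0.066 ]
bridgeFR [ 0.8125 -0.1016  0.066 ]
scR [ 0.5155 -0.1526  0.014 ]
scL [0.4544 0.179  0.014 ]
stopR [ 0.8337 -0.0949  0.006 ]
stopL [0.7737 0.2491 0.01  ]
width 0.3445610457157241 0.34085376723316707 0.33723119398118495
topL yaw 10.17032529933541
bridgeFL yaw 10.26723451671309
scL yaw 10.450318872382587
stopL yaw 9.899611439051489Traceback (most recent call last):
  File "<stdin>", line 17, in <module>
    return _wrapfunc(a, 'argmax', axis=axis, out=out, **kwds)
    return bound(*args, **kwds)
ValueError: attempt to get argmax of an empty sequence
```

```bash
cat >> h.py <<'E'
a=np.radians(10.2);U=np.array([np.cos(a),np.sin(a),0]);V=np.array([-U[1],U[0],0])
O=np.array([.642,.042,0])
W=lambda x,y,z:O+U*x+V*y+np.array([0,0,z])
ST=lambda p:((p-O)@U,(p-O)@V)
E
python3 - <<'E'
from h import *
from bench import r
d=pickle.load(open("f0.pkl","rb"));T,S=d["top"],d["scene"]
t=lambda u,v:(165+(u+.5)/3.6-.5,70+(v+.5)/3.6-.5); s=lambda u,v:(295+(u+.5)/4.4-.5,140+(v+.5)/4.4-.5)
for n,p in dict(topTab=cast(T,t(504,387),.040),topTabEnds=(cast(T,t(454,396),.04)),e2=cast(T,t(554,378),.04),scTab=cast(S,s(186,264),.04),scfar=cast(S,s(222,238),.04),
  blue=cast(T,t(353,457),.04),guideL=cast(T,t(441,504),.016),guideR=cast(T,t(595,474),.016)).items(): print(n,p.round(4),np.round(ST(p),4))
for th in(10.2,190.2):
    h=np.radians(th)/2;q=[np.cos(h),np.sin(h),0,0]
    for p in(W(-.125,-.11,.2),W(-.125,-.11,.044),W(-.03,-.11,.044)):
        j=r.inverse_kinematics(p,q);print(th,p.round(3),None if j is None else np.round(j,2))
E
```

```text
topTab [ 0.5675 -0.0875  0.04  ] [-0.0962 -0.1143]
topTabEnds [ 0.5615 -0.0527  0.04  ] [-0.096  -0.0789]
e2 [ 0.5735 -0.1225  0.04  ] [-0.0965 -0.1497]
scTab [ 0.5717 -0.0862  0.04  ] [-0.0919 -0.1138]
scfar [ 0.5656 -0.0533  0.04  ] [-0.0921 -0.0802]
blue [0.5192 0.0172 0.04  ] [-0.1253 -0.0027]
guideL [ 0.4895 -0.0421  0.016 ] [-0.165  -0.0558]
guideR [ 0.5095 -0.1506  0.016 ] [-0.1645 -0.1661]
10.2 [ 0.538 -0.088  0.2  ] [-0.77  0.46  1.06  1.99 -0.48  0.97 -0.86]
10.2 [ 0.538 -0.088  0.044] [-0.41  0.58  0.58  2.07 -0.53  0.64 -0.86]
10.2 [ 0.632 -0.072  0.044] [-0.53  0.76  0.76  1.87 -0.72  0.81 -0.77]
190.2 [ 0.538 -0.088  0.2  ] [-0.53  0.33  0.7   1.98 -0.27  0.92  2.06]
190.2 [ 0.538 -0.088  0.044] [-0.25  0.53  0.37  2.07 -0.33  0.6   2.1 ]
190.2 [ 0.632 -0.072  0.044] [-0.23  0.63  0.33  1.85 -0.3   0.7   2.02]
```

Both views agree within 4 mm: tab at station x about -0.095, y about -0.113, with a measured tab length of 71 mm against 70. The crop confirms an orange tab and sole in the lane at y -110. Now I approach behind the tab with the fingers shut.

```bash
python3 - <<'E'
from h import *
from bench import r
h=np.radians(190.2)/2;q=[np.cos(h),np.sin(h),0,0]
r.close(20)
r.move_to(W(-.132,-.112,.2),q); print(r.observe()["time"])
r.line_to(W(-.132,-.112,.046),vel=.12)
o=r.observe();print(o["time"],o["ee_pos"],np.round(ST(o["ee_pos"]),4),o["wrist_force"],o["gripper_width"])
f=r.grab_frame("scene");cv2.imwrite("pics/s1.png",cv2.resize(f["color"][110:290,260:500,::-1],None,fx=3.3,fy=3.3,interpolation=cv2.INTER_CUBIC))
E
```

```text
3.575
5.0083 [ 0.53232039 -0.09160315  0.04659407] [-0.1316 -0.1121] [ 0.33516011 -0.16272432  0.09579649] -0.000857861680896098
```

View pics/s1.png

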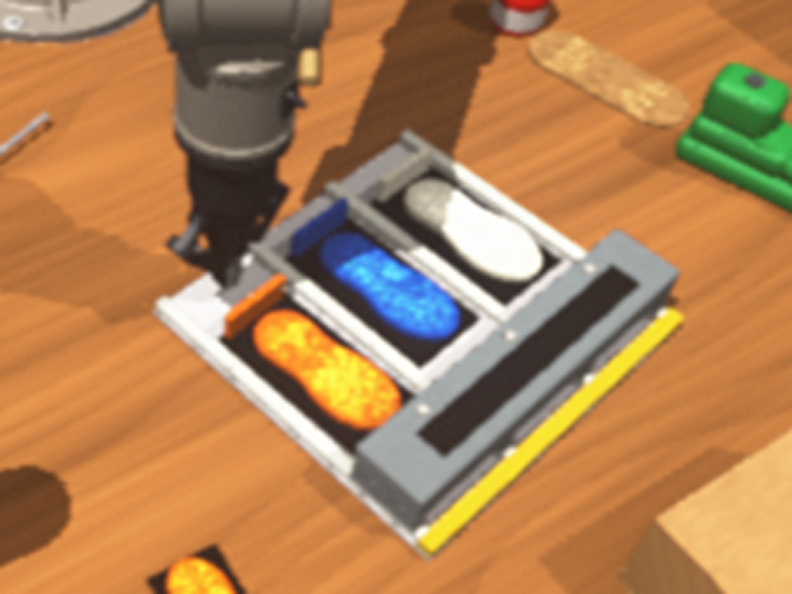

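The shut fingers stand in the lane behind the orange tab (crop about (228,280), tab (255,303)), touching nothing. Now I push in steps while watching the force.

```bash
python3 - <<'E'
from h import *
from bench import r
x=-.132;log=[]
while x<-.020:
    dx=.010 if x<-.055 else .003
    x+=dx; r.line_to(W(x,-.112,.044),vel=.05)
    o=r.observe();f=-o["wrist_force"]@U
    log.append((round(x,3),round(ST(o["ee_pos"])[0],4),round(f,1),round(o["wrist_force"]@V,1)))
    if f>11 or o["time"]>20: break
print(*log,sep="\n");print(o["time"],o["wrist_force"])
f=r.grab_frame("scene");cv2.imwrite("pics/s2.png",cv2.resize(f["color"][110:290,260:500,::-1],None,fx=3.3,fy=3.3,interpolation=cv2.INTER_CUBIC))
E
```

```text
(-0.122, np.float64(-0.1216), np.float64(-0.0), np.float64(0.7))
(-0.112, np.float64(-0.1117), np.float64(-0.3), np.float64(-0.4))
(-0.102, np.float64(-0.1016), np.float64(0.1), np.float64(0.5))
(-0.092, np.float64(-0.0916), np.float64(-0.4), np.float64(-0.1))
(-0.082, np.float64(-0.0817), np.float64(-0.1), np.float64(-1.3))
(-0.072, np.float64(-0.0717), np.float64(0.2), np.float64(-0.1))
(-0.062, np.float64(-0.0617), np.float64(1.2), np.float64(0.5))
(-0.052, np.float64(-0.0517), np.float64(0.4), np.float64(0.4))
(-0.049, np.float64(-0.0488), np.float64(0.5), np.float64(0.1))
(-0.046, np.float64(-0.0457), np.float64(0.2), np.float64(0.9))
(-0.043, np.float64(-0.0426), np.float64(-1.0), np.float64(-0.1))
(-0.04, np.float64(-0.0397), np.float64(-0.5), np.float64(-0.3))
(-0.037, np.float64(-0.0367), np.float64(0.2), np.float64(0.4))
(-0.034, np.float64(-0.0337), np.float64(0.0), np.float64(0.0))
(-0.031, np.float64(-0.0307), np.float64(-0.3), np.float64(-0.1))
(-0.028, np.float64(-0.0281), np.float64(3.2), np.float64(-0.6))
(-0.025, np.float64(-0.0279), np.float64(19.8), np.float64(1.0))
10.1083 [-19.64768848  -2.54092545  11.66114148]
```

View pics/s2.png

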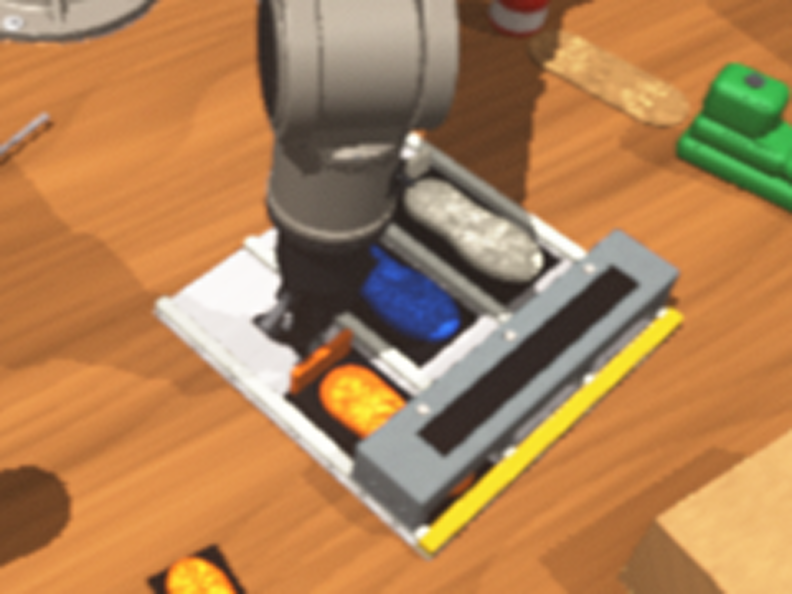

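The tray runs under the bridge, with its orange toe showing beyond it at crop (465,483) beside the yellow stop. The force rose sharply with the finger at station x -0.028, where the tray should meet the stop. I back off, lift and check.

```bash
python3 - <<'E'
from h import *
from bench import r
r.line_to(W(-.06,-.112,.046),vel=.08)
r.line_to(W(-.075,-.112,.20),vel=.15)
r.line_to(W(-.19,-.112,.28),vel=.2)
o=r.observe();print(o["time"],o["wrist_force"])
f=r.grab_frame("top");cv2.imwrite("pics/t3.png",cv2.resize(f["color"][70:235,165:345,::-1],None,fx=3.6,fy=3.6,interpolation=cv2.INTER_CUBIC))
g=r.grab_frame("scene");cv2.imwrite("pics/s3.png",cv2.resize(g["color"][110:290,260:500,::-1],None,fx=3.3,fy=3.3,interpolation=cv2.INTER_CUBIC))
pickle.dump({"top":f,"scene":g},open("f3.pkl","wb"))
E
```

```text
12.7833 [ 0.79479384  0.73273486 -0.33459224]
```

View pics/s3.png

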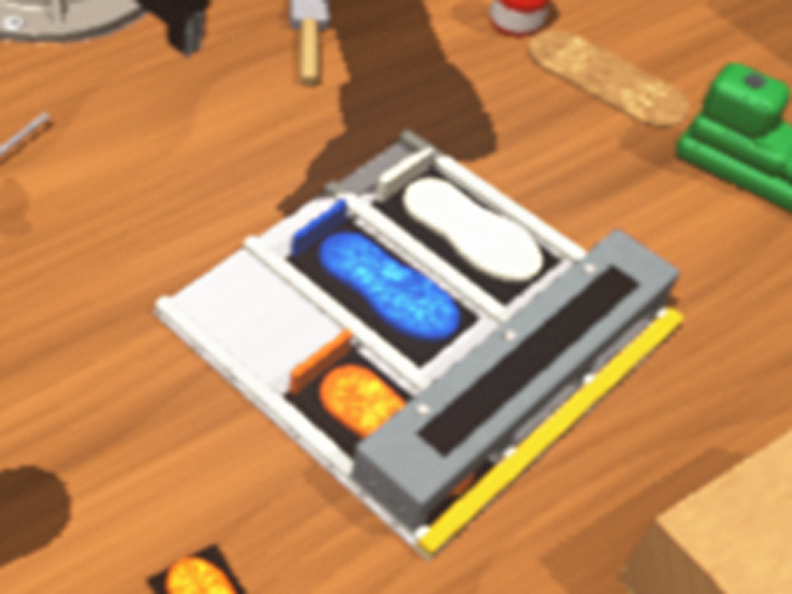

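View pics/t3.png

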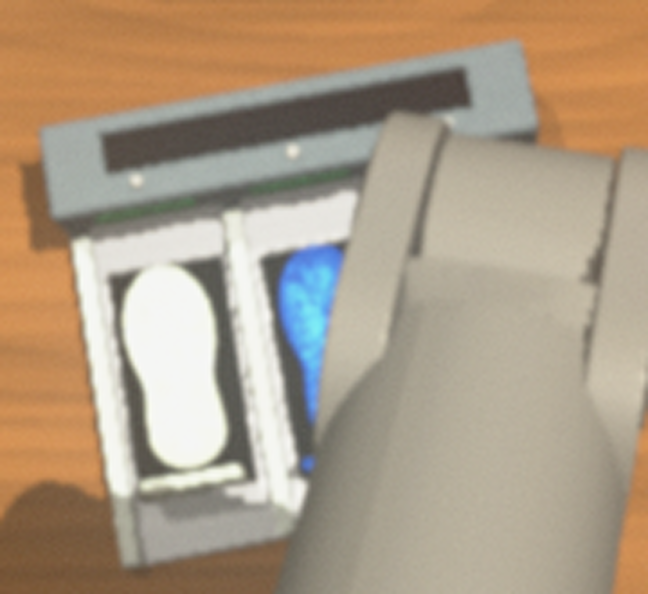

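The scene view shows the orange tab at crop (321,358), square in its lane, with blue and white unmoved. The top view is blocked by the arm over that lane. I measure the tab once more and hand in if it passes.

```bash
python3 - <<'E'
from h import *
from bench import r
g=pickle.load(open("f3.pkl","rb"))["scene"]
c=lambda u,v:(260+(u+.5)/3.3-.5,110+(v+.5)/3.3-.5)
a=ST(cast(g,c(292,378),.038));b=ST(cast(g,c(350,333),.038));print(a,b)
if min(a[0],b[0])>-.028: print(r.close_job(), r.observe()["time"])
E
```

```text
(np.float64(-0.009224412793516617), np.float64(-0.1492566971774534)) (np.float64(-0.009595416354417529), np.float64(-0.07828886176415589))
the job is handed in; nothing more can be done
the job is handed in; nothing more can be done
```

The orange tray is pushed home against the yellow stop (tab measured at station x about -0.01, nominal -0.016, error a few mm), the blue and white trays look unmoved in the pictures, the arm is clear of everything, and the job was handed in at about 13 s; no verdict was returned.

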